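# Hang the bench gauge in the shutter cabinet

### The job

Pick up the boost gauge by the tab on its bracket, carry it through the narrow slot of the little grey cabinet without touching the cabinet, and hang it on the hook inside with its dial facing out of the slot. Press the bracket lightly back against the hook's sprung pad, lower it behind the hook's lip until the hook carries it, let go gently without letting it drop, and leave the things around it alone; the hook is delicate, so never lean on it hard.

Things in the scene. Friction and masses are not known exactly. Their poses are not given: they have to be found in the camera images.
- gauge: Gauge to hang, 0.21-0.38 kg, stands on the mat: black housing 40 (x) x 52 (y) x 50 mm high, round dial on its -x face (bezel 3 mm proud). From its top rises a flat aluminium bracket, 6 mm thick, middle at x = 0: strap 36 mm wide to 116 mm height, neck 20 mm wide to 166 mm, then the grip tab. Origin: centre of the housing's underside; z up, -x is where the dial looks.
- gauge_rim (a point): Middle of the upper rim of the eye in the gauge's strap, 106 mm above the underside. The eye is a rectangular window through the strap (along x), 22 mm wide, 64 to 106 mm above the underside. This rim comes to rest on the hook's shank.
- gauge_dial (a point): Centre of the dial side of the housing, 25 mm above the underside of the gauge, 20 mm in front (-x) of its middle.
- gauge_tab (a point): Grip point in the gauge's black tab, 190 mm above the underside. Tab 14 mm (x) x 26 mm (y), from 165 to 207 mm height. Gripped across its 14 mm (along x) the gauge does not swing in the fingers when pressed on the pad. Once hung, the tab's underside is about 24 to 40 mm above the cabinet's roof.
- cabinet: Grey steel cabinet fixed on the bench, 180 deep (x) x 200 wide (y) x 180 mm high, floor plate 12 mm, open at the back, front looking to -x. A slot 70 mm wide at y = 0 between the two front shutters runs the full height and goes on through the roof (6 mm thick) from the front edge to x = +60 mm, so the bracket's neck can stick out of the roof. Origin: centre of the underside.
- slot (a point): Middle of the front slot, in the plane of the cabinet's front face (x = -90 mm), 90 mm above the cabinet's underside.
- rack: Post inside the cabinet (front face at x = +65 mm, 172 mm tall) with a hook and sprung pad; same origin and axes as the cabinet. Hook: round level shank 7 mm thick along x at y = 0; at its front (-x) end a lip 8 mm wide, 5 mm thick, stands 11.5 mm above the shank's axis (8 mm above its top). Behind the lip a flat white pad, 36 mm wide, 24 mm high, slides on the shank.
- hook_mean (a point): Fixed mark in the rack's frame (x = 3, y = 0, z = 150 mm): only the average place of the lip's front face, at the height of the shank's axis. The hook is clamped adjustably: the true hook stands anywhere up to 10 mm nearer or deeper (x) and up to 8 mm higher or lower than this, with lip and pad together. No measurement tells it: find it by feel or by eye.
- pad (a joint): How far the pad is pressed back (+x) along the shank, m: 0 at rest, 2 mm behind the lip's rear face; hard stop at 0.010. It pushes back with 2 N plus 0.8 N per mm. Pad and lip are slippery. The 6 mm bracket passes down behind the lip only with the pad pressed more than 4 mm (5.2 N); once hung, the pad stays at about 4 mm and holds the bracket against the lip.
- ecu: Aluminium control unit, flat finned box 120 x 150 x 36 mm with a black socket on its -x side; leave alone. Origin: centre of underside.
- box: Flat black interface box 75 x 125 x 26 mm; leave alone. Origin: centre of underside.
- mouse: Black computer mouse 95 x 56 x 29 mm; leave alone. Origin: centre of underside.
Things that resemble listed ones, but are neither listed nor needed, are in the scene too. Leave any green look-alike of the gauge alone.

How it is judged:
By the outcome, as a careful person would: the job done as asked, in the order asked, and still so for the second after the job is handed in, with the robot touching nothing.
It also fails if it takes over 72 s, if anything falls off the work surface, if the arm or the gripper's body presses on something with over 40 N, if the wrist force passes 120 N, or if a joint passes its speed limit or range.

### The arm

A 6-joint arm with a two-finger parallel gripper is mounted at the origin on the work surface. World frame = base frame: x ahead of the robot, y to its left, z up, the work surface at z = 0. Lengths are in mm, angles in rad, forces in N, time in s.
With the tool pointing down it reaches from about 275 to 750 mm from the base axis. Payload 10.2 kg.
Tool frame: the origin (TCP) lies at the very end of the fingers, on their centre line; the grasp point (between the pads) lies 19 mm behind it; z points along the fingers, y is the direction in which the jaws open and shut (so a half turn about z gives the same grasp; the last joint's range is limited). The gripper opens to 85 mm and grips with 20 to 120 N. Pads are 22 mm wide; open, the fingers measure 114 mm over their backs; the gripper's body (76 mm by 85 mm) begins 54 mm behind the grasp point. The pads swing forward as they close: fully open they stand 13 mm farther back than shut.
Start: joints at [-0.223, 0.313, 1.498, -0, 1.331, -0.223], TCP at [525.006, -0.013, 231.294] pointing down, gripper open.
Joint ranges: [-2.94, 2.94], [-0.97, 2.17], [0.19, 2.56], [-1.23, 4.37], [0.02, 3.11], [-2.88, 2.88]. Speed limits (rad/s): [2.39, 2.39, 3.01, 3.14, 3.14, 3.14].

### API

Orientations are given as a unit quaternion [w, x, y, z].
In Python, from rig import * gives the robot as it stands. The module is installed in compiled form; this text tells all that it offers.
- The arm moves only by the shell command python3 -m crank 'ROWS' [FORCE]. ROWS is a JSON object of lists of equal length, an entry for each row: "dp": the shift along the world's x, y, z in cm, a list of three; "delta_rot": the turn, a rotation vector about the world's x, y, z in degrees, a list of three; "claw": the closure in counts, from 0 (fully open) to 255 (shut). A call has 1 to 10 rows; each row shifts and turns the commanded pose from where the row before left it; what a row does not reach is not made up. A row lasts 1/10 s, in which the tool goes at most 50 mm and 8.59 degrees, less where a joint would pass 70% of its speed; a pose out of reach is approached as far as the arm can. A call is refused whole if a number of a shift passes 5 or a number of a turn 8.59, either way. A call with a gripper value outside its range is refused whole. The fingers move at their own pace and stop on an object; FORCE is the grip in N (left out, the last holds). Time passes only in rows, so rows that do not move let the fingers close. It gives the time, the measured TCP pose, the force and the opening at its end, in the units of the state.
- sense(): the state, without advancing time (a new reading comes with each control period).
- capture(name): name is "scene" or "side" or "wrist"; returns (picture, depth): 480x640x3 uint8, red, green, blue; 480x640 float32, mm along the optical axis (not along the pixel's ray), 0 where there is no reading.
- camera_model(name): a dict with "fx", "fy", "cx", "cy" (pixels), "cam_to_world" (4x4, takes a point from camera to world coordinates); the wrist camera has in their place "T_tool_cam" (4x4, takes a point from camera to tool coordinates, whose origin is the TCP and whose axes are the flange's). Camera axes: x right, y up, looking along -z (the intrinsics and any distortion apply to the point x, -y, -z); pixel columns grow to the right and rows downward; lengths in mm; the calibration is good to about 2 mm. The wrist camera is an equidistant fisheye: a pixel r from the principal point sees the ray r / f radians off the axis. A picture is of the moment at which its call begins: read the wrist's pose just before it. camera_model takes no time and is no camera call.
- finish_job(): hands the job in, once; it reports no verdict.
Trained networks look in the newest picture that a camera, given by its name, has taken for a name from the list of things; names that differ only in an ending like _2 or _b are one class to them, and where a whole thing is asked for, a point or a joint stands for the part that bears it (a point fixed in the world has none). Each returns a list of dicts, best first, with "p" (0 to 1); they miss things now and then, are a little off and sometimes report something else, mostly with a low value. They report only what shows in the picture. A call takes as long as a camera call. They do not tell look-alikes from the thing itself.
- boxes_of(camera, target): "centre" ([column, row] in pixels, amid what is visible of it).
- masks_of(camera, target): "region" (480x640 bool, what is visible of it) and "centre" ([column, row] in pixels, amid what is visible of it).
- pinpoint(camera, target): "centre" ([column, row] in pixels: a listed point, or the origin of a listed thing).
The state is a dict: "time_s": time; "joints": joint angles; "dq": joint speeds; "tau": joint torques, N m; "eef_pos": TCP position; "ee_rot": TCP orientation; "force": force on the tool from outside, world axes, zero at the start; "wrist_torque": the same for the moment, N m; "grip_width": opening from 0.0 (shut) to 1.0 (fully open).
Only numpy, scipy, OpenCV 4.12 (cv2) and the standard library are available. Lean on these libraries where they do the work, as an engineer would, in place of code of your own. Each camera call takes 0.05 s, during which the arm holds its last target.

## Working session

There is one attempt and no reset: what is moved stays moved. The work goes in short steps, Python scripts to look and compute and a shell command to move; the robot and the scene stay as the last step left them, time stands still between calls to the robot, and variables do not carry over. Pictures are saved under pics/ and viewed, and the job is handed in when it is done.

```bash
mkdir -p pics
cat > h.py <<'E'
from rig import *
import numpy as np, cv2
from scipy.spatial.transform import Rotation as R
def save(n,im): cv2.imwrite('pics/'+n+'.png',im[:,:,::-1])
def pt(cam,u,v,d):
    m=camera_model(cam); p=np.array([(u-m['cx'])/m['fx']*d,-(v-m['cy'])/m['fy']*d,-d,1]); return (np.array(m['cam_to_world'])@p)[:3]
def proj(cam,P):
    m=camera_model(cam); q=np.linalg.inv(np.array(m['cam_to_world']))@np.append(P,1.); return np.array([m['cx']+m['fx']*q[0]/-q[2], m['cy']-m['fy']*q[1]/-q[2], -q[2]])
E
python3 - <<'E'
from h import *
for c in('scene','side'):
    im,d=capture(c); save(c+'0',im); np.save(c+'0.npy',d); m=camera_model(c); print(c,{k:np.round(v,3).tolist() for k,v in m.items()})
    for t in('gauge','cabinet','gauge_tab','gauge_dial','gauge_rim','slot','hook_mean','rack'):
        print(t,[(np.round(x['centre']).tolist(),round(x['p'],2)) for x in pinpoint(c,t)])
print(sense())
E
```

```text
scene {'fx': 543.576, 'fy': 543.576, 'cx': 318.523, 'cy': 242.835, 'cam_to_world': [[-0.723, -0.427, 0.542, 1200.334], [0.69, -0.436, 0.577, 655.933], [-0.01, 0.792, 0.611, 914.894], [0.0, 0.0, 0.0, 1.0]]}
gauge [([294.0, 258.0], 0.87), ([270.0, 244.0], 0.59)]
cabinet [([358.0, 364.0], 0.79)]
gauge_tab [([290.0, 200.0], 0.95), ([265.0, 186.0], 0.66)]
gauge_dial [([299.0, 250.0], 0.87)]
gauge_rim [([264.0, 214.0], 0.88), ([294.0, 227.0], 0.67)]
slot [([498.0, 344.0], 0.38)]
hook_mean [([359.0, 315.0], 0.56)]
rack [([357.0, 369.0], 0.57), ([357.0, 317.0], 0.31)]
side {'fx': 544.121, 'fy': 544.121, 'cx': 319.938, 'cy': 242.84, 'cam_to_world': [[-0.915, 0.291, -0.279, 161.45], [-0.402, -0.627, 0.667, 865.506], [0.019, 0.723, 0.691, 1064.258], [0.0, 0.0, 0.0, 1.0]]}
gauge [([370.0, 223.0], 0.92), ([361.0, 242.0], 0.75)]
cabinet [([253.0, 318.0], 0.68), ([364.0, 193.0], 0.18)]
gauge_tab [([375.0, 171.0], 0.78), ([370.0, 193.0], 0.55)]
gauge_dial [([364.0, 237.0], 0.95), ([375.0, 212.0], 0.91)]
gauge_rim [([375.0, 196.0], 0.7), ([361.0, 216.0], 0.59)]
slot [([289.0, 300.0], 0.57)]
hook_mean [([250.0, 281.0], 0.7), ([361.0, 210.0], 0.51)]
rack []
{'time_s': 0.9, 'joints': array([-2.23392711e-01,  3.12883098e-01,  1.49767072e+00, -3.63848713e-05,
        1.33100407e+00, -2.23415031e-01]), 'dq': array([-1.70453855e-05,  1.18166418e-03,  4.92535670e-04,  9.91134238e-04,
       -1.24855558e-05,  5.96986007e-05]), 'tau': array([ 1.36561557e-03, -4.12164509e+01, -2.59898472e+01, -1.84683245e-04,
        4.85929049e-04,  2.04724063e-05]), 'eef_pos': array([ 5.25013412e+02, -2.06389770e-02,  2.31313862e+02]), 'ee_rot': array([ 2.41249457e-05,  7.07095835e-01,  7.07117727e-01, -5.69183920e-06]), 'force': array([-0.41676197,  1.22366026, -0.16224055]), 'wrist_torque': array([0.02509881, 0.02037145, 0.06438568]), 'grip_width': 1.0021063948274163}
```

View pics/scene0.png

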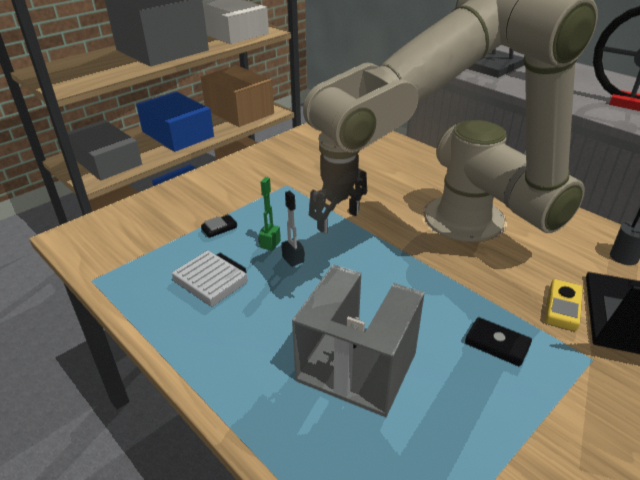

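View pics/side0.png

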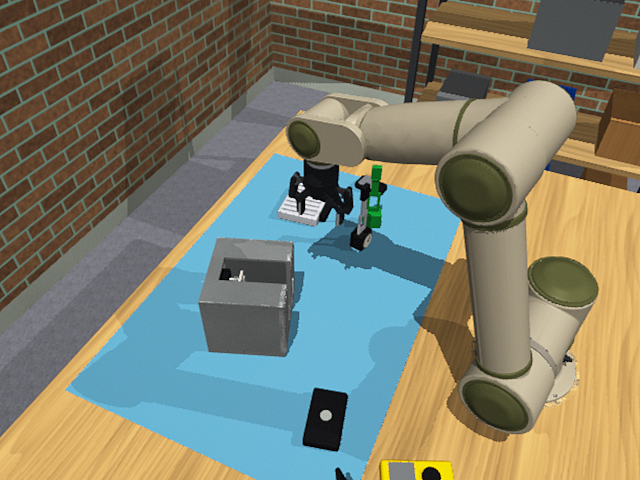

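The scene view shows the black gauge at (293,252), the green look-alike at (268,235), the cabinet at (358,340) with its back facing this camera, and the gripper close to the gauge. In the side view the gauge is at (362,238) and the cabinet's slot is on its right side.

Run:
```python
from h import *
def tri(a,b):
    A=[];B=[]
    for cam,(u,v) in(('scene',a),('side',b)):
        m=camera_model(cam);M=np.array(m['cam_to_world']);o=M[:3,3];d=M[:3,:3]@np.array([(u-m['cx'])/m['fx'],-(v-m['cy'])/m['fy'],-1]);d/=np.linalg.norm(d)
        P=np.eye(3)-np.outer(d,d);A.append(P);B.append(P@o)
    return np.linalg.solve(sum(A),sum(B))
for n,a,b in(('tab',(290,200),(370,193)),('dial',(299,250),(364,237)),('rim',(294,227),(361,216)),('org',(294,258),(361,242)),('cab',(358,364),(253,318)),('hook_mean',(359,315),(250,281)),('gtab',(265,186),(375,171))): print(n,tri(a,b).round(1))
def cloud(c):
    m=camera_model(c); d=np.load(c+'0.npy').astype(float); v,u=np.mgrid[:480,:640]
    p=np.stack([(u-m['cx'])/m['fx']*d,-(v-m['cy'])/m['fy']*d,-d],-1); M=np.array(m['cam_to_world']); P=p@M[:3,:3].T+M[:3,3]; P[d==0]=np.nan; return P
np.set_printoptions(suppress=True)
for c in('scene','side'):
    P=cloud(c); np.save(c+'P.npy',P)
    for n in('gauge','cabinet'):
        for k in masks_of(c,n):
            Q=P[k['region']]; Q=Q[~np.isnan(Q[:,0])]
            print(c,n,round(k['p'],2),len(Q),np.round(k['centre']),np.percentile(Q,[3,50,97],axis=0).round(0).tolist())
for c,box in(('scene',(230,160,330,280)),('side',(320,140,420,260))):
    im=cv2.imread(f'pics/{c}0.png');x0,y0,x1,y1=box
    cv2.imwrite(f'pics/{c}_crop.png',cv2.resize(im[y0:y1,x0:x1],None,fx=5,fy=5,interpolation=2)[:600,:800])
for c,box in(('scene',(280,250,440,420)),('side',(190,220,310,370))):
    im=cv2.imread(f'pics/{c}0.png');x0,y0,x1,y1=box
    cv2.imwrite(f'pics/{c}_cab.png',cv2.resize(im[y0:y1,x0:x1],None,fx=3.5,fy=3.5,interpolation=2)[:600,:800])
```

```text
tab [ 475.7 -216.4  177.9]
dial [ 474.  -194.2   35.5]
rim [ 486.9 -192.5  113.3]
org [ 483.6 -203.6    6.6]
cab [627.  162.4  11.7]
hook_mean [624.5 159.  148.4]
gtab [ 490.9 -294.4  191.4]
scene gauge 0.73 786 [292. 242.] [[474.0, -226.0, 8.0], [491.0, -195.0, 53.0], [509.0, -176.0, 208.0]]
scene cabinet 0.62 11703 [354. 336.] [[537.0, 64.0, 11.0], [651.0, 180.0, 128.0], [735.0, 277.0, 184.0]]
side gauge 0.74 622 [376. 206.] [[462.0, -304.0, 9.0], [484.0, -291.0, 73.0], [500.0, -274.0, 209.0]]
side gauge 0.55 685 [364. 228.] [[464.0, -220.0, 14.0], [485.0, -193.0, 56.0], [504.0, -175.0, 209.0]]
side cabinet 0.88 9824 [247. 300.] [[517.0, 52.0, 12.0], [616.0, 224.0, 149.0], [721.0, 280.0, 184.0]]
```

View pics/scene_crop.png

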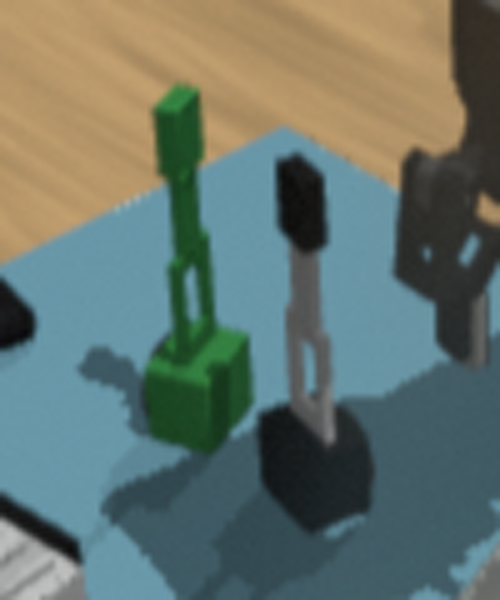

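View pics/side_crop.png

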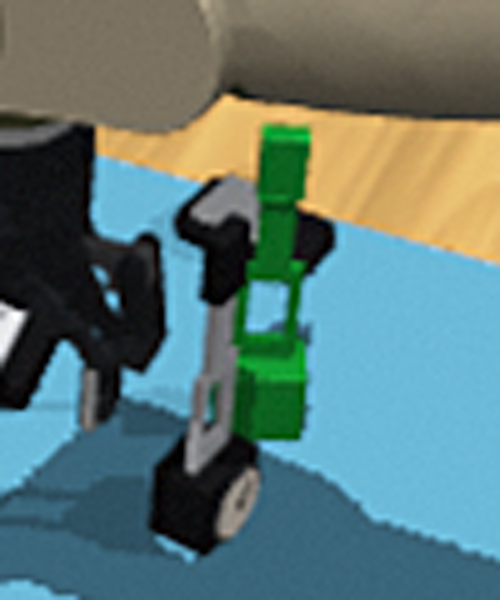

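View pics/scene_cab.png

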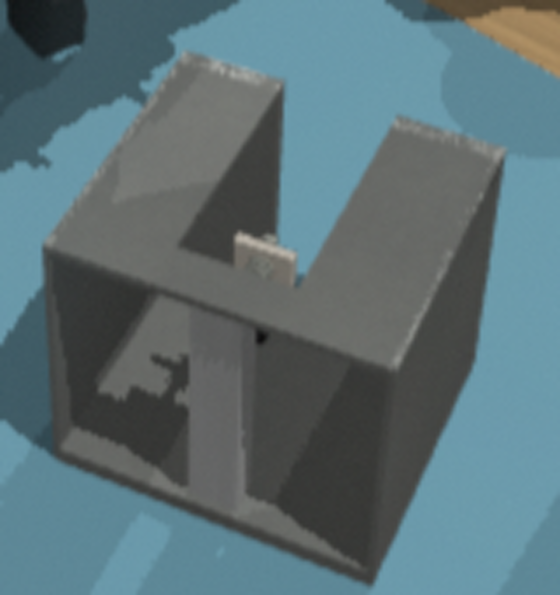

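View pics/side_cab.png

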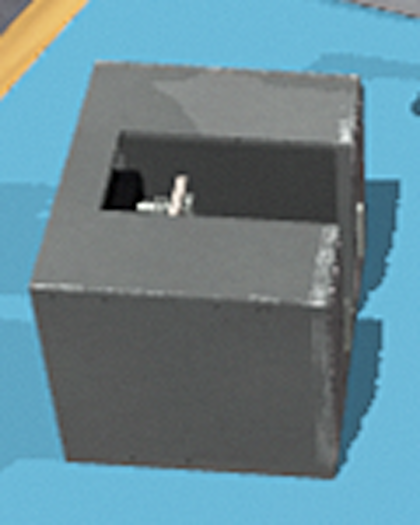

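Run:
```python
from h import *
np.set_printoptions(suppress=True)
from scipy.optimize import least_squares
Ps=np.load('sceneP.npy');Pd=np.load('sideP.npy')
for n,P in(('scene',Ps),('side',Pd)):
    Q=P.reshape(-1,3);Q=Q[~np.isnan(Q[:,0])]
    T=Q[(Q[:,0]>480)&(Q[:,0]<780)&(Q[:,1]>20)&(Q[:,1]<320)&(Q[:,2]>174)&(Q[:,2]<190)]
    r=cv2.minAreaRect(T[:,:2].astype(np.float32)); print(n,'roof',len(T),r,np.median(T[:,2]),cv2.boxPoints(r).round(1).tolist())
    t=Q[(abs(Q[:,0]-600)<200)&(abs(Q[:,1])<300)&(abs(Q[:,2])<6)]; print('table z',np.median(t[:,2]))
    G=Q[(abs(Q[:,0]-485)<45)&(abs(Q[:,1]+200)<45)&(Q[:,2]>6)&(Q[:,2]<215)]
    for lo,hi in((6,45),(46,56),(60,110),(112,160),(168,202),(203,215)):
        g=G[(G[:,2]>lo)&(G[:,2]<hi)]
        if len(g)>5:
            rr=cv2.minAreaRect(g[:,:2].astype(np.float32)); print(lo,hi,len(g),g.mean(0).round(1),rr)
```

```text
scene roof 5310 ((627.68505859375, 160.33187866210938), (186.5071258544922, 202.18930053710938), 19.501968383789062) 181.67589398897604 [[506.0, 224.5], [573.5, 33.900001525878906], [749.2999877929688, 96.19999694824219], [681.7999877929688, 286.79998779296875]]
table z 1.8242505060187
6 45 262 [ 497.3 -189.4   25.4] ((496.3400573730469, -177.94699096679688), (54.265350341796875, 88.91500091552734), 36.79103088378906)
46 56 172 [ 491.9 -198.4   50.9] ((486.8363342285156, -203.65374755859375), (57.90726089477539, 44.88707733154297), 85.70075225830078)
60 110 115 [ 487.8 -202.3   81.4] ((485.5478820800781, -204.54122924804688), (43.35076904296875, 10.73677921295166), 76.55055236816406)
112 160 102 [ 488.8 -201.3  134.3] ((487.64337158203125, -202.76803588867188), (38.447750091552734, 7.70761251449585), 81.23382568359375)
168 202 111 [ 491.1 -198.8  185.7] ((488.9265441894531, -203.54983520507812), (29.169889450073242, 14.991390228271484), 85.419677734375)
203 215 47 [ 488.2 -201.4  207.8] ((487.656982421875, -202.38821411132812), (27.8798885345459, 14.226460456848145), 78.8413696289062
[... 420 characters left out ...]
6797), 4.074521541595459)
46 56 149 [ 482.9 -196.9   51.5] ((484.287109375, -202.6536407470703), (57.795597076416016, 42.26624298095703), 70.45476531982422)
60 110 101 [ 487.2 -201.6   82. ] ((487.5574035644531, -203.4895477294922), (44.959434509277344, 9.785228729248047), 81.61121368408203)
112 160 89 [ 487.  -200.1  133.7] ((487.1999816894531, -202.81875610351562), (38.495147705078125, 8.927044868469238), 76.43421173095703)
168 202 92 [ 485.7 -197.   186.1] ((487.531005859375, -202.2586669921875), (30.91925621032715, 16.71293830871582), 77.02533721923828)
203 215 51 [ 487.1 -201.6  208.7] ((486.39776611328125, -204.40174865722656), (32.524173736572266, 18.19435691833496), 72.1665267944336)
```

```bash
python3 -m crank '{"dp":[[-0.8,-4,1.2],[-0.8,-4,1.2],[-0.8,-4,1.2],[-0.8,-4,1.2],[-0.6,-4.2,1.2],[0,0,0]],"delta_rot":[[0,0,-4],[0,0,-4],[0,0,-3],[0,0,0],[0,0,0],[0,0,0]],"claw":[0,0,0,0,0,0]}' 60
python3 - <<'E'
from h import *
s=sense(); print(s['eef_pos'],s['ee_rot'],s['force'])
m=camera_model('wrist'); print({k:np.round(v,3).tolist() for k,v in m.items()})
im,d=capture('wrist'); save('w1',im); np.save('w1.npy',d); np.savez('w1s.npz',p=s['eef_pos'],q=s['ee_rot'])
for t in('gauge','gauge_tab','gauge_dial','cabinet','slot'): print(t,[(np.round(x['centre']).tolist(),round(x['p'],2)) for x in pinpoint('wrist',t)])
E
```

```text
time_s: 1.7
eef_pos: [486.5, -206.3, 292.4]
ee_rot: [0.001, 0.773, 0.634, -0.0]
force: [-0.2, -0.8, -0.8]
grip_width: 0.999
[ 486.45049659 -206.31243417  292.41887701] [ 1.40704965e-03  7.73160223e-01  6.34209168e-01 -1.43375052e-04] [-0.18904738 -0.7998675  -0.8419012 ]
{'fx': 371.648, 'fy': 371.648, 'cx': 323.206, 'cy': 242.309, 'T_tool_cam': [[-0.001, 0.966, 0.259, 65.875], [1.0, 0.001, 0.001, 1.086], [0.0, 0.259, -0.966, -143.682], [0.0, 0.0, 0.0, 1.0]]}
gauge [([337.0, 272.0], 0.94), ([322.0, 200.0], 0.64)]
gauge_tab [([349.0, 353.0], 0.75), ([323.0, 239.0], 0.61)]
gauge_dial [([304.0, 200.0], 0.81), ([349.0, 292.0], 0.63)]
cabinet []
slot [([494.0, 230.0], 0.7)]
```

View pics/w1.png

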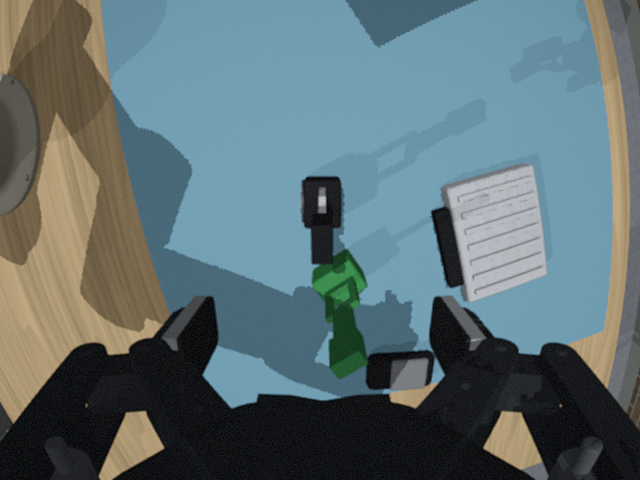

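```bash
cat >> h.py <<'E'
def wT(s):
    q=s['ee_rot'];T=np.eye(4);T[:3,:3]=R.from_quat([q[1],q[2],q[3],q[0]]).as_matrix();T[:3,3]=s['eef_pos'];return T
def wcloud(s,d):
    m=camera_model('wrist');v,u=np.mgrid[:480,:640].astype(float);x=(u-m['cx'])/m['fx'];y=(v-m['cy'])/m['fy'];r=np.hypot(x,y)+1e-9
    k=np.tan(np.minimum(r,1.5))/r; p=np.stack([x*k*d,-y*k*d,-d,np.ones_like(d)],-1); p[d==0]=np.nan
    return (p@(wT(s)@np.array(m['T_tool_cam'])).T)[...,:3]
def wproj(s,P):
    m=camera_model('wrist');c=np.linalg.inv(wT(s)@np.array(m['T_tool_cam']))@np.append(P,1.);x,y,z=c[0],-c[1],-c[2];r=np.hypot(x,y)+1e-12;th=np.arctan2(r,z);return np.array([m['cx']+m['fx']*th*x/r,m['cy']+m['fy']*th*y/r])
E
python3 - <<'E'
from h import *
np.set_printoptions(suppress=True)
z=np.load('w1s.npz');s={'eef_pos':z['p'],'ee_rot':z['q']};d=np.load('w1.npy').astype(float);P=wcloud(s,d)
np.save('w1P.npy',P)
Q=P.reshape(-1,3);Q=Q[~np.isnan(Q[:,0])]
t=Q[(abs(Q[:,2])<8)];print('table',np.median(t[:,2]))
G=Q[(abs(Q[:,0]-487)<50)&(abs(Q[:,1]+202)<45)&(Q[:,2]>6)&(Q[:,2]<225)]
for lo,hi in((44,60),(112,160),(168,202),(202,216)):
    g=G[(G[:,2]>lo)&(G[:,2]<hi)]
    if len(g)>5: print(lo,hi,len(g),g.mean(0).round(1),cv2.minAreaRect(g[:,:2].astype(np.float32)))
yaw=-np.deg2rad(11)
im=cv2.imread('pics/w1.png')
for x in(-20,20):
  for y in(-26,26):
    p=np.array([487,-202,50])+[x*np.cos(yaw)-y*np.sin(yaw),x*np.sin(yaw)+y*np.cos(yaw),0];cv2.circle(im,tuple(int(a) for a in wproj(s,p).round()),1,(0,0,255),-1)
for x in(-7,7):
  for y in(-13,13):
    p=np.array([487,-202,207])+[x*np.cos(yaw)-y*np.sin(yaw),x*np.sin(yaw)+y*np.cos(yaw),0];cv2.circle(im,tuple(int(a) for a in wproj(s,p).round()),1,(0,255,255),-1)
cv2.imwrite('pics/w1c.png',cv2.resize(im[150:290,240:420],None,fx=4,fy=4,interpolation=2))
E
```

```text
table 2.6595621993075156
44 60 1431 [ 486.4 -197.5   52.4] ((485.5840148925781, -201.94802856445312), (50.8292350769043, 43.76251983642578), 78.912109375)
112 160 139 [ 489.5 -190.3  126. ] ((489.6318359375, -189.2036895751953), (8.849308967590332, 6.065903663635254), 78.47711944580078)
168 202 198 [ 489.6 -190.3  187.4] ((489.5854187011719, -190.35208129882812), (1.3171379566192627, 14.627832412719727), 78.29228973388672)
202 216 913 [ 487.3 -201.7  209.8] ((486.90655517578125, -202.6126708984375), (25.672597885131836, 14.00518798828125), 78.74714660644531)
```

View pics/w1c.png

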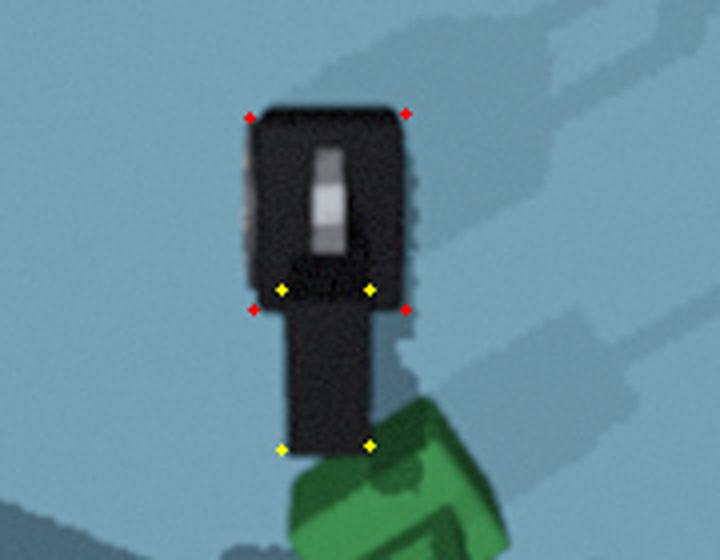

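```bash
python3 -m crank '{"dp":[[0,0,-3],[0,0,-3],[0,0,-3],[0,0,-2],[0,0,-1],[0,0,0],[0,0,0]],"delta_rot":[[0,0,0],[0,0,0],[0,0,0],[0,0,0],[0,0,0],[0,0,0],[0,0,0]],"claw":[0,0,0,0,0,0,0]}' 60
python3 - <<'E'
from h import *
s=sense(); print(s); T=wT(s); print(np.degrees(np.arctan2(T[1,1],T[0,1])))
E
```

```text
time_s: 2.7
eef_pos: [487.5, -202.0, 172.3]
ee_rot: [0.001, 0.771, 0.636, 0.0]
force: [-0.1, 0.1, -0.2]
grip_width: 1.002
{'time_s': 2.7, 'joints': array([-6.14990604e-01,  3.71136351e-01,  1.57705271e+00,  1.58073586e-05,
        1.19189693e+00, -4.23552743e-01]), 'dq': array([-0.00461836, -0.0095284 , -0.00766763, -0.00214033, -0.00158578,
       -0.00059607]), 'tau': array([ 5.51590661e-02, -4.13476110e+01, -2.37568545e+01,  1.34282476e-03,
       -1.63899543e-02,  1.13993698e-03]), 'eef_pos': array([ 487.51273022, -201.97282291,  172.28469863]), 'ee_rot': array([7.24876375e-04, 7.71451793e-01, 6.36287327e-01, 2.05209078e-04]), 'force': array([-0.11812329,  0.08955655, -0.23540614]), 'wrist_torque': array([ 0.02592781,  0.01042054, -0.01880888]), 'grip_width': 1.0023696779980165}
-10.968891918702699
```

Position is good; close the gripper.

```bash
python3 -m crank '{"dp":[[0,0,0],[0,0,0],[0,0,0],[0,0,0],[0,0,0],[0,0,0],[0,0,0],[0,0,0],[0,0,0],[0,0,0]],"delta_rot":[[0,0,0],[0,0,0],[0,0,0],[0,0,0],[0,0,0],[0,0,0],[0,0,0],[0,0,0],[0,0,0],[0,0,0]],"claw":[80,120,160,190,220,255,255,255,255,255]}' 60
python3 - <<'E'
from h import *
s=sense(); print(s['force'],s['grip_width'],s['wrist_torque'])
E
```

```text
time_s: 3.7
eef_pos: [487.1, -202.1, 171.5]
ee_rot: [0.0, 0.772, 0.636, 0.0]
force: [-0.4, -0.7, 3.6]
grip_width: 0.158
[-0.37701993 -0.71938938  3.63393877] 0.15848957656279442 [-0.0192361   0.13586345 -0.00210089]
```

```bash
python3 -m crank '{"dp":[[0,0,1],[0,0,2],[0,0,3],[0,0,3],[0,0,1],[0,0,0]],"delta_rot":[[0,0,0],[0,0,0],[0,0,0],[0,0,0],[0,0,0],[0,0,0]],"claw":[255,255,255,255,255,255]}'
python3 - <<'E'
from h import *
np.set_printoptions(suppress=True)
s=sense(); print(s['force'],s['grip_width'],s['wrist_torque'])
a=np.deg2rad(19.7);C=np.array([628.2,159.9]);Rm=np.array([[np.cos(a),np.sin(a)],[-np.sin(a),np.cos(a)]])
for c in('scene','side'):
    P=np.load(c+'P.npy').reshape(-1,3);P=P[~np.isnan(P[:,0])]
    Q=np.c_[(P[:,:2]-C)@Rm.T,P[:,2]]
    # front edges, slot edges on roof
    r=Q[(abs(Q[:,2]-182)<5)&(abs(Q[:,0])<95)&(abs(Q[:,1])<105)]
    for x0 in(-80,-50,-20,10,40):
        b=r[abs(r[:,0]-x0)<8]; print(c,x0,'y edges',np.percentile(b[:,1],[0.5,99.5]).round(1), 'inner', b[b[:,1]<0][:,1].max().round(1), b[b[:,1]>0][:,1].min().round(1))
    for y0 in(-80,-50,50,80):
        b=r[abs(r[:,1]-y0)<10]; print(c,y0,'x edges',np.percentile(b[:,0],[0.5,99.5]).round(1))
    h=Q[(abs(Q[:,1])<30)&(Q[:,0]>-40)&(Q[:,0]<58)&(Q[:,2]>120)&(Q[:,2]<185)]
    for row in h[np.argsort(h[:,0])][::max(1,len(h)//45)]: print(row.round(1).tolist())
E
```

```text
time_s: 4.3
eef_pos: [487.2, -202.1, 271.9]
ee_rot: [0.001, 0.772, 0.636, 0.0]
force: [-0.1, -0.3, -3.7]
grip_width: 0.159
[-0.08479081 -0.26999798 -3.74438762] 0.15865673244511283 [-0.04774483  0.02492878 -0.01857908]
scene -80 y edges [-99.3  99.9] inner -34.5 34.9
scene -50 y edges [-99.5 100.1] inner -34.2 35.1
scene -20 y edges [-98.4 100.2] inner -34.2 35.3
scene 10 y edges [-99.  100.4] inner -34.2 35.8
scene 40 y edges [-99.6 100.6] inner -34.2 35.9
scene -80 x edges [-90.1  91.3]
scene -50 x edges [-88.1  90.7]
scene 50 x edges [-90.1  89.9]
scene 80 x edges [-90.1  90.7]
[7.9, 1.4, 157.4]
[11.6, -3.4, 158.5]
[13.3, 3.7, 157.9]
[15.1, -10.3, 158.7]
[16.7, 18.3, 143.0]
[17.3, 17.9, 157.0]
[17.6, 9.7, 159.0]
[18.3, -11.0, 158.6]
[18.5, -13.0, 160.6]
[19.0, -14.9, 160.1]
[19.2, 16.9, 152.9]
[19.5, -10.1, 146.4]
[19.7, -12.4, 159.2]
[20.1, -16.4, 152.3]
[20.2, -16.1, 144.3]
[20.3, 0.6, 154.7]
[20.4, -5.9, 160.1]
[20.5, 4.7, 156.7]
[20.6, -16.3, 158.3]
[20.7, -3.5, 155.9]
[20.8, -13.9, 154.1]
[20.9, 13.1, 161.0]
[21.2, -7.6, 160.0]
[21.3, 15.8, 148.9]
[21.5, 13.4, 158.9]
[21.7, 9
[... 1266 characters left out ...]
2, 153.1]
[31.5, 0.5, 151.4]
[32.8, 5.0, 152.8]
[34.0, -2.4, 154.6]
[36.0, 3.1, 147.0]
[38.0, 1.9, 152.3]
[40.6, 1.8, 148.6]
[42.0, 4.8, 151.6]
[44.6, 2.7, 152.4]
[45.5, -6.6, 162.3]
[45.7, 4.8, 161.3]
[46.0, -2.8, 149.7]
[46.3, -14.9, 146.8]
[46.5, -7.7, 154.4]
[46.6, -18.0, 150.1]
[46.7, 12.2, 159.3]
[47.2, -4.6, 164.3]
[47.4, -4.2, 161.4]
[48.4, 14.0, 161.1]
[48.9, -12.6, 162.3]
[49.6, -4.9, 163.7]
[49.9, 6.0, 162.2]
[50.2, 14.4, 164.6]
[51.2, 8.0, 167.5]
[51.5, -13.4, 161.2]
[52.5, 5.0, 160.8]
[52.8, 1.6, 163.7]
[53.3, -1.1, 164.2]
[54.2, -5.1, 163.1]
[54.5, -7.1, 164.3]
[55.2, 1.4, 163.4]
[55.6, 11.7, 161.2]
[56.0, -14.2, 163.2]
[56.4, -5.7, 165.5]
[57.0, 4.2, 162.8]
[57.9, 10.5, 162.9]
```

```bash
python3 -m crank '{"dp":[[-0.2,2.5,0],[-0.2,4.5,0],[-0.3,4.5,0],[-0.3,4.5,0],[-0.3,4.5,0],[-0.3,4.5,-1],[-0.2,3.4,-1.5],[-0.1,2.1,-1],[0,0,0],[0,0,0]],"delta_rot":[[0,0,2.7],[0,0,4],[0,0,4],[0,0,4],[0,0,4],[0,0,4],[0,0,4],[0,0,4],[0,0,0],[0,0,0]],"claw":[255,255,255,255,255,255,255,255,255,255]}'
python3 - <<'E'
from h import *
s=sense(); T=wT(s); print(s['eef_pos'],s['force'],np.degrees(np.arctan2(T[1,1],T[0,1])),T[:3,2])
im,d=capture('wrist'); save('w2',im)
im,d2=capture('scene'); save('s2',im)
im,d3=capture('side'); save('d2',im)
np.savez('w2.npz',p=s['eef_pos'],q=s['ee_rot'],d=d,d2=d2,d3=d3)
print([(np.round(x['centre']).tolist(),round(x['p'],2)) for x in pinpoint('side','gauge_dial')])
E
```

```text
time_s: 5.3
eef_pos: [467.5, 103.0, 235.0]
ee_rot: [-0.001, 0.576, 0.818, -0.001]
force: [1.2, -0.7, -3.3]
grip_width: 0.155
[467.47552596 102.99763217 234.98379057] [ 1.16802762 -0.70705718 -3.31979359] 19.698902591911512 [-2.57789338e-03 -2.26000569e-04 -9.99996652e-01]
[([333.0, 300.0], 0.97), ([372.0, 212.0], 0.58)]
```

View pics/w2.png

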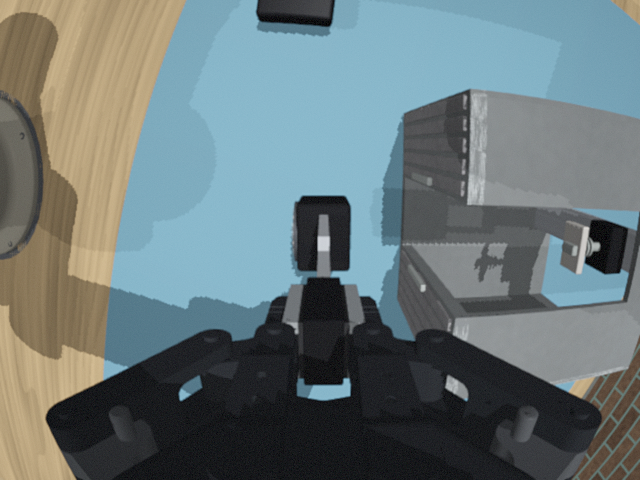

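View pics/d2.png

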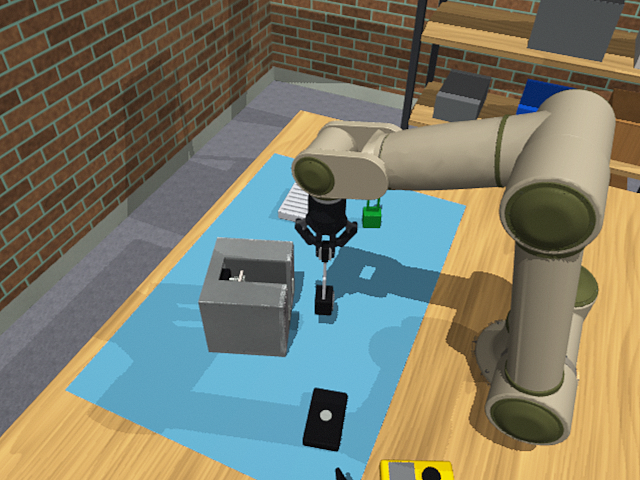

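Wrist view: the gauge hangs at (322,235), aligned with the slot, with the white pad and lip at about (575,247). Next I check the numbers in the cabinet frame.

Run:
```python
from h import *
np.set_printoptions(suppress=True)
z=np.load('w2.npz');s={'eef_pos':z['p'],'ee_rot':z['q']}
a=np.deg2rad(19.7);C=np.array([628.2,159.9]);Rm=np.array([[np.cos(a),np.sin(a)],[-np.sin(a),np.cos(a)]])
print('tcp cab',Rm@(z['p'][:2]-C))
P=wcloud(s,z['d'].astype(float)).reshape(-1,3);P=P[~np.isnan(P[:,0])];Q=np.c_[(P[:,:2]-C)@Rm.T,P[:,2]]
r=Q[(abs(Q[:,2]-182)<6)&(abs(Q[:,0])<95)&(abs(Q[:,1])<105)];print('roof z',np.median(r[:,2]),'table',np.median(Q[abs(Q[:,2])<8][:,2]))
for x0 in(-80,-50,-20,10,40):
    b=r[abs(r[:,0]-x0)<8];print(x0,np.percentile(b[:,1],[.5,99.5]).round(1),'inner',b[b[:,1]<0][:,1].max().round(1),b[b[:,1]>0][:,1].min().round(1))
f=Q[(abs(Q[:,0]+90)<12)&(Q[:,2]>150)&(Q[:,2]<178)&(abs(Q[:,1])<95)];print('front',np.percentile(f[:,0],[5,50,95]))
g=Q[(abs(Q[:,0]+170)<40)&(abs(Q[:,1])<40)&(Q[:,2]>105)&(Q[:,2]<122)];print('gauge top',np.median(g,0),cv2.minAreaRect(g[:,:2].astype(np.float32)))
h=Q[(abs(Q[:,1])<25)&(Q[:,0]>-20)&(Q[:,0]<40)&(Q[:,2]>125)&(Q[:,2]<175)]
lip=h[h[:,0]<h[:,0].min()+3];print(len(h),'minx',np.percentile(h[:,0],[0.5,2,5,10,20,40,60,80]).round(1))
for row in h[np.argsort(h[:,0])][::max(1,len(h)//35)]:print(row.round(1).tolist())
for k in('d2','d3'):pass
for c,k in(('side','d3'),('scene','d2')):
    m=camera_model(c);d=z[k].astype(float);v,u=np.mgrid[:480,:640];p=np.stack([(u-m['cx'])/m['fx']*d,-(v-m['cy'])/m['fy']*d,-d],-1);M=np.array(m['cam_to_world']);P=(p@M[:3,:3].T+M[:3,3])[d>0]
    Q=np.c_[(P[:,:2]-C)@Rm.T,P[:,2]]
    g=Q[(abs(Q[:,0]+170)<40)&(abs(Q[:,1])<40)&(Q[:,2]>40)&(Q[:,2]<180)]
    print(c,'gauge z',np.percentile(g[:,2],[0,1,3]).round(1)); t=g[(g[:,2]>108)&(g[:,2]<122)]
    for zz in range(104,126,2): print(zz,((g[:,2]>=zz)&(g[:,2]<zz+2)).sum(),end='; ')
```

```text
tcp cab [-170.49887653    0.60755487]
roof z 182.99771768177735 table 2.5810010367388827
-80 [-95.2 100. ] inner -33.6 35.3
-50 [-68.6 100.4] inner -33.5 35.5
-20 [-84.9 100.4] inner -33.3 35.9
10 [-98.2 100.3] inner -33.4 35.9
40 [-97.8 100.7] inner -32.9 35.9
front [-91.71894037 -90.67976374 -83.67484091]
gauge top [-173.56565771    2.02969077  116.31351946] ((-171.4680938720703, -1.3325862884521484), (51.6533317565918, 42.37043762207031), 89.74091339111328)
1247 minx [ 9.3  9.7 10.1 11.6 16.3 16.9 17.5 20.2]
[8.5, 2.5, 150.1]
[9.8, 3.4, 158.8]
[10.2, -0.3, 148.5]
[10.9, -2.2, 160.3]
[12.5, -1.0, 161.8]
[15.8, 10.9, 152.9]
[16.1, 9.8, 141.9]
[16.3, -11.9, 151.9]
[16.4, 17.4, 147.9]
[16.5, -2.9, 158.4]
[16.6, -8.6, 142.0]
[16.7, -5.8, 156.4]
[16.8, 2.7, 159.1]
[16.8, -5.2, 156.0]
[16.9, -3.7, 160.8]
[17.0, -2.7, 159.1]
[17.1, 8.1, 148.0]
[17.1, 18.4, 145.4]
[17.2, -15.0, 157.2]
[17.3, -13.1, 140.8]
[17.4, -15.0, 150.0]
[17.5, 9.5, 156.4]
[17.6, -10.2, 139.6]
[17.7, -14.8, 137.9]
[17.9, 7.7, 140.0]
[18.2, 17.3, 157.4]
[18.4, 17.9, 146.5]
[19.1, 13.7, 161.0]
[19.8, -15.4, 160.7]
[20.5, 19.3, 152.8]
[21.1, 3.3, 161.3]
[21.8, -14.4, 161.8]
[28.6, 6.2, 155.1]
[30.2, 4.5, 154.9]
[33.0, -5.9, 151.9]
[34.4, 8.8, 150.1]
side gauge z [65.3 69.6 72.9]
104 10; 106 10; 108 13; 110 21; 112 28; 114 78; 116 110; 118 53; 120 9; 122 1; 124 2; scene gauge z [64.4 68.3 73.3]
104 14; 106 11; 108 16; 110 16; 112 32; 114 71; 116 65; 118 20; 120 12; 122 10; 124 11;
```

```bash
python3 -m crank '{"dp":[[0.9,0.43,0],[1.88,0.68,0],[1.88,0.68,0],[1.88,0.68,0],[1.88,0.68,0],[1.88,0.68,0],[1.88,0.68,0],[0.94,0.34,0],[0,0,0]],"delta_rot":[[0,0,0.2],[0,0,0],[0,0,0],[0,0,0],[0,0,0],[0,0,0],[0,0,0],[0,0,0],[0,0,0]],"claw":[255,255,255,255,255,255,255,255,255]}'
cat >> h.py <<'E'
A=np.deg2rad(19.9);CC=np.array([628.2,159.9]);RM=np.array([[np.cos(A),np.sin(A)],[-np.sin(A),np.cos(A)]])
def st():
    s=sense();p=RM@(s['eef_pos'][:2]-CC);f=RM@s['force'][:2];print('t',round(s['time_s'],2),'cab',p.round(2),'z',s['eef_pos'][2].round(2),'fx,fy,fz',f.round(2),s['force'][2].round(2),'tq',s['wrist_torque'].round(2),'g',round(s['grip_width'],3));return s
E
python3 - <<'E'
from h import *
s=st(); im,d=capture('wrist'); save('w3',im); np.savez('w3.npz',p=s['eef_pos'],q=s['ee_rot'],d=d)
im,d=capture('scene'); save('s3',im)
for i in range(3): capture('side'); st()
im,d=capture('side'); save('d3',im)
im2=cv2.imread('pics/s3.png');cv2.imwrite('pics/s3c.png',cv2.resize(im2[200:420,270:450],None,fx=2.7,fy=2.7,interpolation=2))
E
```

```text
time_s: 6.4
eef_pos: [600.3, 151.6, 235.5]
ee_rot: [-0.0, 0.574, 0.819, -0.0]
force: [0.5, 0.2, -3.1]
grip_width: 0.155
t 6.4 cab [-29.02   1.69] z 235.47 fx,fy,fz [0.51 0.06] -3.14 tq [-0.01  0.02  0.02] g 0.155
t 6.55 cab [-30.39   1.83] z 236.18 fx,fy,fz [-0.44  0.1 ] -2.83 tq [ 0.01  0.02 -0.  ] g 0.155
t 6.6 cab [-30.45   1.87] z 236.38 fx,fy,fz [ 0.29 -0.01] -2.74 tq [-0.02  0.04 -0.03] g 0.154
t 6.65 cab [-30.44   1.85] z 236.49 fx,fy,fz [ 0.15 -0.54] -2.8 tq [0.03 0.07 0.03] g 0.156
```

View pics/w3.png

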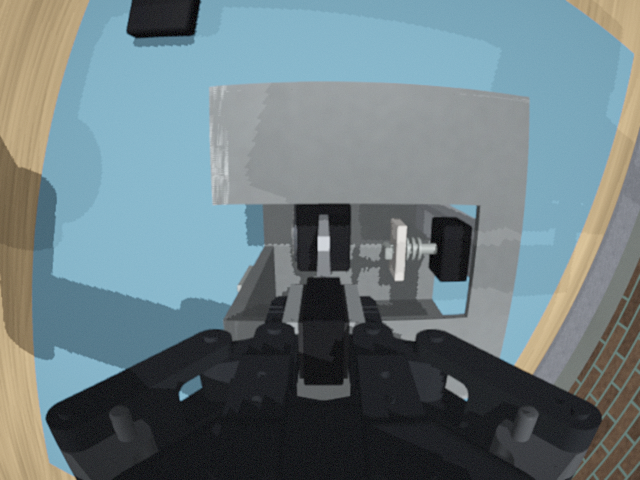

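View pics/s3c.png

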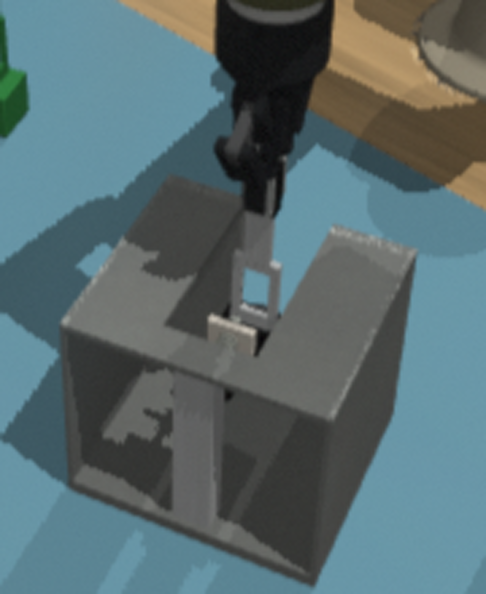

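```bash
python3 -m crank '{"dp":[[0.94,0.34,0],[0.94,0.34,0],[0.94,0.34,0],[0.6,0.22,0],[0,0,0],[0,0,0],[0,0,0],[0,0,0]],"delta_rot":[[0,0,0],[0,0,0],[0,0,0],[0,0,0],[0,0,0],[0,0,0],[0,0,0],[0,0,0]],"claw":[255,255,255,255,255,255,255,255]}'
python3 - <<'E'
from h import *
s=st(); im,d=capture('wrist'); save('w4',im); np.savez('w4.npz',p=s['eef_pos'],q=s['ee_rot'],d=d)
for i in range(3): capture('side'); st()
z=cv2.imread('pics/w4.png');cv2.imwrite('pics/w4c.png',cv2.resize(z[180:340,230:470],None,fx=3.3,fy=3.3,interpolation=2))
E
```

```text
time_s: 7.5
eef_pos: [633.2, 163.8, 236.5]
ee_rot: [0.0, 0.574, 0.819, 0.0]
force: [-0.0, -0.4, -2.4]
grip_width: 0.156
t 7.5 cab [6.01 1.98] z 236.51 fx,fy,fz [-0.17 -0.38] -2.43 tq [ 0.   -0.01 -0.02] g 0.156
t 7.6 cab [6.1  1.96] z 236.44 fx,fy,fz [ 0.75 -1.07] -4.1 tq [ 0.05 -0.01  0.02] g 0.157
t 7.65 cab [6.15 1.97] z 236.43 fx,fy,fz [-0.13 -0.35] -3.76 tq [ 0.03 -0.03 -0.02] g 0.157
t 7.7 cab [6.18 1.95] z 236.39 fx,fy,fz [-0.36  0.39] -3.23 tq [ 0.04 -0.   -0.06] g 0.154
```

View pics/w4c.png

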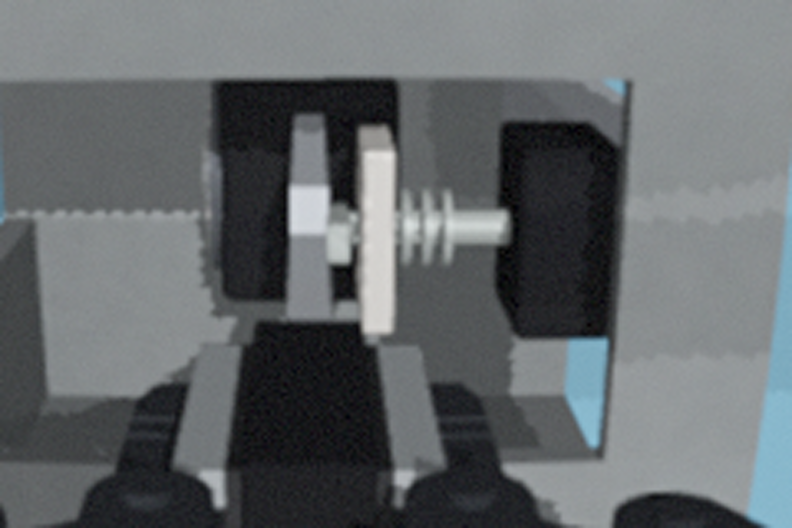

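Run:
```python
from h import *
z=np.load('w4.npz');s={'eef_pos':z['p'],'ee_rot':z['q']};P=wcloud(s,z['d'].astype(float)).reshape(-1,3);P=P[~np.isnan(P[:,0])];Q=np.c_[(P[:,:2]-CC)@RM.T,P[:,2]]
def sh(n,m): q=Q[m];print(n,len(q),'x',np.percentile(q[:,0],[2,50,98]).round(1),'y',np.percentile(q[:,1],[1,50,99]).round(1),'z',np.percentile(q[:,2],[2,50,98]).round(1))
B=abs(Q[:,1])<30
sh('straptop',B&(Q[:,2]>179)&(Q[:,2]<190)&(abs(Q[:,0]-5)<8))
sh('pad',B&(Q[:,2]>130)&(Q[:,2]<168)&(Q[:,0]>14)&(Q[:,0]<26))
sh('lip',B&(Q[:,2]>140)&(Q[:,2]<168)&(Q[:,0]>9.5)&(Q[:,0]<14)&(Q[:,1]>-9)&(Q[:,1]<9))
r=(abs(Q[:,2]-182)<6)&(abs(Q[:,0]-20)<30)
q=Q[r];
for x0 in (-20,0,20,40):
  b=q[abs(q[:,0]-x0)<5]; b=b[abs(b[:,1])>22];print(x0,b[b[:,1]<0][:,1].max() if (b[:,1]<0).any() else None,b[b[:,1]>0][:,1].min())
sh('housing',B&(Q[:,2]>105)&(Q[:,2]<122))
```

```text
straptop 214 x [4.1 6.9 9.6] y [ 9.6 13.8 18.3] z [179.5 183.9 188.9]
pad 821 x [14.9 19.6 25.7] y [-16.1   3.5  19.5] z [141.  160.9 162.5]
lip 108 x [10.6 12.2 13.8] y [-2.5  3.2  5.4] z [147.  160.3 162.1]Traceback (most recent call last):
  File "<stdin>", line 11, in <module>
    return umr_minimum(a, axis, None, out, keepdims, initial, where)
ValueError: zero-size array to reduction operation minimum which has no identity
```

```bash
python3 -m crank '{"dp":[[-0.03,0.09,0],[0.19,0.07,0],[0.19,0.07,0],[0,0,0],[0,0,0]],"delta_rot":[[0,0,0],[0,0,0],[0,0,0],[0,0,0],[0,0,0]],"claw":[255,255,255,255,255]}'
python3 -c "
from h import *
st()
for i in range(3): capture('side'); st()"
python3 -m crank '{"dp":[[0.09,0.03,0],[0.09,0.03,0],[0,0,0],[0,0,0],[0,0,0]],"delta_rot":[[0,0,0],[0,0,0],[0,0,0],[0,0,0],[0,0,0]],"claw":[255,255,255,255,255]}'
python3 -c "
from h import *
st()
for i in range(3): capture('side'); st()"
```

```text
time_s: 8.2
eef_pos: [636.9, 166.2, 236.2]
ee_rot: [-0.0, 0.574, 0.819, -0.0]
force: [0.2, 0.0, -1.9]
grip_width: 0.152
t 8.2 cab [10.36  2.93] z 236.2 fx,fy,fz [ 0.23 -0.07] -1.87 tq [-0.03  0.03 -0.01] g 0.152
t 8.25 cab [10.32  2.92] z 236.22 fx,fy,fz [-0.61  0.81] -2.95 tq [ 0.03  0.01 -0.05] g 0.155
t 8.3 cab [10.31  2.94] z 236.26 fx,fy,fz [ 0.63 -0.33] -3.23 tq [ 0.01  0.03 -0.05] g 0.155
t 8.35 cab [10.29  2.95] z 236.28 fx,fy,fz [-0.42 -0.22] -2.13 tq [-0.01 -0.01 -0.05] g 0.158
time_s: 8.85
eef_pos: [638.7, 166.8, 236.3]
ee_rot: [-0.0, 0.574, 0.819, -0.0]
force: [0.7, 0.3, -2.0]
grip_width: 0.159
t 8.85 cab [12.21  2.91] z 236.27 fx,fy,fz [0.77 0.01] -1.99 tq [-0.  0. -0.] g 0.159
t 8.9 cab [12.19  2.91] z 236.29 fx,fy,fz [-0.12 -0.23] -3.13 tq [-0.   -0.03 -0.01] g 0.153
t 8.95 cab [12.21  2.88] z 236.31 fx,fy,fz [-0.58  0.59] -2.75 tq [ 0.01 -0.04 -0.05] g 0.154
t 9.0 cab [12.21  2.91] z 236.31 fx,fy,fz [ 0.2  -0.52] -2.79 tq [-0.01  0.05 -0.01] g 0.156
```

```bash
for i in 1; do python3 -m crank '{"dp":[[0.09,0.03,0],[0,0,0],[0,0,0],[0,0,0]],"delta_rot":[[0,0,0],[0,0,0],[0,0,0],[0,0,0]],"claw":[255,255,255,255]}' >/dev/null
python3 -c "
from h import *
for i in range(3): capture('side'); st()"; done
python3 -m crank '{"dp":[[0.09,0.03,0],[0,0,0],[0,0,0],[0,0,0]],"delta_rot":[[0,0,0],[0,0,0],[0,0,0],[0,0,0]],"claw":[255,255,255,255]}' >/dev/null
python3 -c "
from h import *
for i in range(3): capture('side'); st()"
python3 -m crank '{"dp":[[0.09,0.03,0],[0,0,0],[0,0,0],[0,0,0]],"delta_rot":[[0,0,0],[0,0,0],[0,0,0],[0,0,0]],"claw":[255,255,255,255]}' >/dev/null
python3 -c "
from h import *
for i in range(3): capture('side'); st()"
```

```text
t 9.45 cab [13.12  2.89] z 236.27 fx,fy,fz [-1.12 -0.08] -3.0 tq [-0.1   0.2   0.03] g 0.159
t 9.5 cab [13.1   2.89] z 236.25 fx,fy,fz [-1.13 -0.72] -3.11 tq [-0.09  0.17 -0.03] g 0.155
t 9.55 cab [13.12  2.86] z 236.27 fx,fy,fz [-1.6  -0.11] -2.96 tq [-0.07  0.22  0.  ] g 0.152
t 10.0 cab [14.01  2.87] z 236.23 fx,fy,fz [-2.07 -0.54] -2.41 tq [-0.19  0.62  0.06] g 0.157
t 10.05 cab [14.02  2.87] z 236.21 fx,fy,fz [-2.24  0.02] -2.8 tq [-0.2   0.65  0.03] g 0.16
t 10.1 cab [14.05  2.88] z 236.24 fx,fy,fz [-2.64 -0.43] -2.31 tq [-0.17  0.62  0.05] g 0.157
t 10.55 cab [15.01  2.84] z 236.24 fx,fy,fz [-2.54  0.59] -3.32 tq [-0.23  0.84  0.02] g 0.158
t 10.6 cab [15.01  2.87] z 236.22 fx,fy,fz [-3.62  0.26] -2.35 tq [-0.22  0.79  0.04] g 0.155
t 10.65 cab [15.02  2.89] z 236.22 fx,fy,fz [-3.59  0.08] -3.83 tq [-0.2   0.78  0.02] g 0.152
```

```bash
python3 -m crank '{"dp":[[0.09,0.03,0],[0.09,0.03,0],[0.1,0.04,0],[0,0,0],[0,0,0],[0,0,0]],"delta_rot":[[0,0,0],[0,0,0],[0,0,0],[0,0,0],[0,0,0],[0,0,0]],"claw":[255,255,255,255,255,255]}' >/dev/null
python3 -c "
from h import *
for i in range(3): capture('side'); st()"
python3 -m crank '{"dp":[[0.07,0.025,0],[0.07,0.025,0],[0,0,0],[0,0,0],[0,0,0]],"delta_rot":[[0,0,0],[0,0,0],[0,0,0],[0,0,0],[0,0,0]],"claw":[255,255,255,255,255]}' >/dev/null
python3 -c "
from h import *
for i in range(4): capture('side'); s=st()
im,d=capture('wrist'); save('w5',im); np.savez('w5.npz',p=s['eef_pos'],q=s['ee_rot'],d=d)
z=cv2.imread('pics/w5.png');cv2.imwrite('pics/w5c.png',cv2.resize(z[180:340,230:470],None,fx=3.3,fy=3.3,interpolation=2))"
```

```text
t 11.3 cab [17.83  2.84] z 236.2 fx,fy,fz [-5.28  0.36] -1.59 tq [-0.37  1.31  0.06] g 0.155
t 11.35 cab [17.82  2.85] z 236.23 fx,fy,fz [-5.88  0.47] -2.43 tq [-0.4   1.38  0.06] g 0.155
t 11.4 cab [17.83  2.84] z 236.24 fx,fy,fz [-5.57  0.49] -3.14 tq [-0.41  1.28  0.05] g 0.151
t 11.95 cab [19.14  2.84] z 236.23 fx,fy,fz [-6.22  0.13] -2.05 tq [-0.49  1.54  0.02] g 0.157
t 12.0 cab [19.15  2.85] z 236.23 fx,fy,fz [-6.   -0.13] -1.84 tq [-0.46  1.48  0.01] g 0.153
t 12.05 cab [19.16  2.83] z 236.2 fx,fy,fz [-6.69 -0.03] -1.83 tq [-0.43  1.6   0.1 ] g 0.157
t 12.1 cab [19.15  2.85] z 236.23 fx,fy,fz [-5.51 -0.1 ] -2.16 tq [-0.49  1.5   0.02] g 0.161
```

View pics/w5c.png

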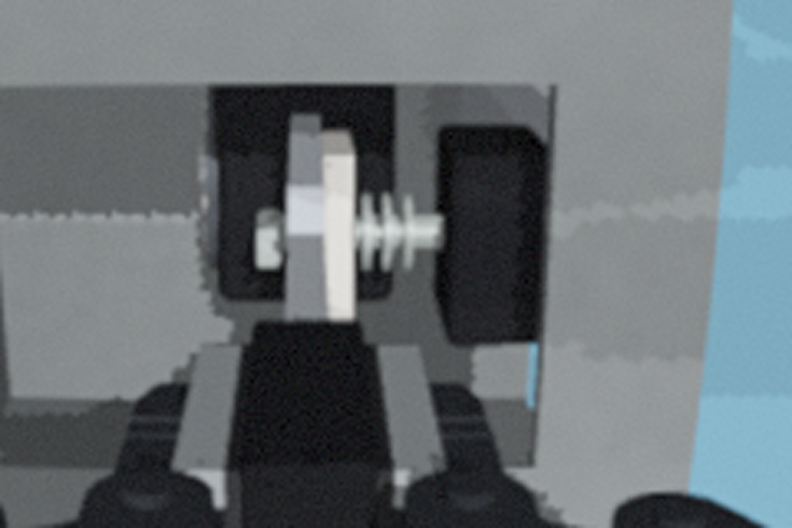

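```bash
python3 -m crank '{"dp":[[0.06,0.02,0],[0,0,0],[0,0,-0.3],[0,0,-0.3],[0,0,-0.3],[0,0,0],[0,0,0],[0,0,0]],"delta_rot":[[0,0,0],[0,0,0],[0,0,0],[0,0,0],[0,0,0],[0,0,0],[0,0,0],[0,0,0]],"claw":[255,255,255,255,255,255,255,255]}' >/dev/null
python3 -c "
from h import *
for i in range(3): capture('side'); st()"
python3 -m crank '{"dp":[[0,0,-0.15],[0,0,-0.15],[0,0,0],[0,0,0],[0,0,0]],"delta_rot":[[0,0,0],[0,0,0],[0,0,0],[0,0,0],[0,0,0]],"claw":[255,255,255,255,255]}' >/dev/null
python3 -c "
from h import *
for i in range(3): capture('side'); st()"
```

```text
t 13.0 cab [19.6   2.71] z 226.76 fx,fy,fz [-6.48  1.2 ] -4.0 tq [-0.58  1.51  0.03] g 0.155
t 13.05 cab [19.59  2.74] z 226.72 fx,fy,fz [-6.25  0.17] -3.76 tq [-0.54  1.5   0.04] g 0.156
t 13.1 cab [19.59  2.71] z 226.75 fx,fy,fz [-6.36  0.49] -3.47 tq [-0.57  1.53  0.07] g 0.159
t 13.65 cab [19.68  2.69] z 224.05 fx,fy,fz [-6.92  0.54] -2.16 tq [-0.61  1.52  0.02] g 0.158
t 13.7 cab [19.66  2.69] z 224.04 fx,fy,fz [-6.89  0.26] -2.87 tq [-0.58  1.52  0.06] g 0.157
t 13.75 cab [19.68  2.7 ] z 224.04 fx,fy,fz [-6.18 -0.21] -2.61 tq [-0.56  1.51  0.04] g 0.154
```

```bash
python3 -m crank '{"dp":[[0,0,-0.1],[0,0,-0.1],[0,0,0],[0,0,0],[0,0,0]],"delta_rot":[[0,0,0],[0,0,0],[0,0,0],[0,0,0],[0,0,0]],"claw":[255,255,255,255,255]}' >/dev/null
python3 -c "
from h import *
for i in range(3): capture('side'); st()"
python3 -m crank '{"dp":[[0,0,-0.1],[0,0,-0.1],[0,0,0],[0,0,0],[0,0,0]],"delta_rot":[[0,0,0],[0,0,0],[0,0,0],[0,0,0],[0,0,0]],"claw":[255,255,255,255,255]}' >/dev/null
python3 -c "
from h import *
for i in range(4): capture('side'); st()"
```

```text
t 14.3 cab [19.7   2.67] z 222.14 fx,fy,fz [-6.85  0.21] -1.69 tq [-0.52  1.56  0.04] g 0.156
t 14.35 cab [19.69  2.68] z 222.16 fx,fy,fz [-7.33  0.21] -0.97 tq [-0.54  1.49  0.07] g 0.157
t 14.4 cab [19.71  2.72] z 222.17 fx,fy,fz [-6.31  0.18] -1.9 tq [-0.56  1.58  0.04] g 0.158
t 14.95 cab [19.69  2.72] z 220.14 fx,fy,fz [-7.78  0.38] -2.48 tq [-0.49  1.5   0.06] g 0.151
t 15.0 cab [19.7   2.71] z 220.17 fx,fy,fz [-6.67  0.39] -2.03 tq [-0.56  1.48  0.02] g 0.151
t 15.05 cab [19.7   2.73] z 220.15 fx,fy,fz [-6.56 -0.44] -2.36 tq [-0.54  1.56 -0.02] g 0.151
t 15.1 cab [19.7   2.71] z 220.16 fx,fy,fz [-6.56 -0.29] -1.65 tq [-0.49  1.48  0.04] g 0.158
```

Sliding down freely. I'll continue in 1 mm steps.

```bash
python3 -m crank '{"dp":[[0,0,-0.1],[0,0,-0.1],[0,0,0],[0,0,0],[0,0,0]],"delta_rot":[[0,0,0],[0,0,0],[0,0,0],[0,0,0],[0,0,0]],"claw":[255,255,255,255,255]}' >/dev/null
python3 -c "
from h import *
for i in range(3): capture('side'); st()"
python3 -m crank '{"dp":[[0,0,-0.1],[0,0,0],[0,0,0],[0,0,0]],"delta_rot":[[0,0,0],[0,0,0],[0,0,0],[0,0,0]],"claw":[255,255,255,255]}' >/dev/null
python3 -c "
from h import *
for i in range(3): capture('side'); s=st()
im,d=capture('wrist'); save('w6',im); np.savez('w6.npz',p=s['eef_pos'],q=s['ee_rot'],d=d)
im,d=capture('scene'); save('s6',im)
z=cv2.imread('pics/s6.png');a=cv2.resize(z[270:370,310:410],None,fx=4,fy=4,interpolation=2)
z=cv2.imread('pics/w6.png');b=cv2.resize(z[180:340,250:410],(400,400),interpolation=2);cv2.imwrite('pics/w6c.png',np.hstack([a,b]))"
```

```text
t 15.65 cab [19.71  2.7 ] z 218.16 fx,fy,fz [-6.08 -0.58] -1.78 tq [-0.57  1.49  0.07] g 0.157
t 15.7 cab [19.72  2.71] z 218.16 fx,fy,fz [-6.74  0.96] -2.06 tq [-0.53  1.48 -0.  ] g 0.151
t 15.75 cab [19.71  2.71] z 218.16 fx,fy,fz [-6.52  0.05] -2.88 tq [-0.54  1.5   0.02] g 0.154
t 16.2 cab [19.71  2.68] z 217.21 fx,fy,fz [-6.5   0.44] -1.82 tq [-0.55  1.45  0.  ] g 0.16
t 16.25 cab [19.72  2.73] z 217.19 fx,fy,fz [-7.08 -0.5 ] -2.43 tq [-0.57  1.53  0.07] g 0.153
t 16.3 cab [19.73  2.69] z 217.19 fx,fy,fz [-7.46  0.62] -3.03 tq [-0.58  1.48  0.06] g 0.157
```

View pics/w6c.png

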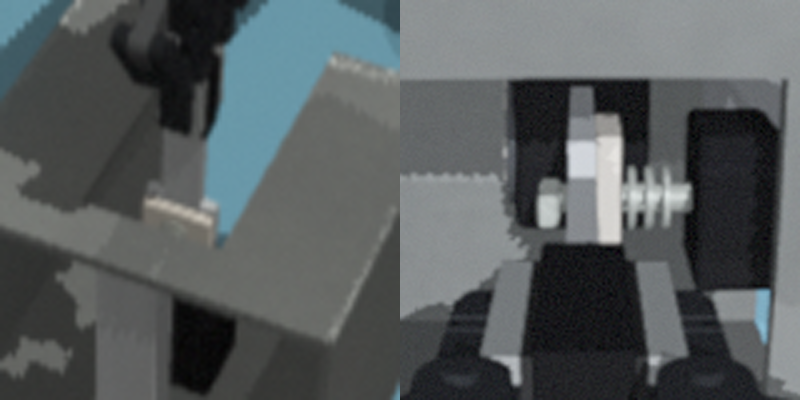

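```bash
python3 -m crank '{"dp":[[0,0,-0.1],[0,0,0],[0,0,0],[0,0,0]],"delta_rot":[[0,0,0],[0,0,0],[0,0,0],[0,0,0]],"claw":[255,255,255,255]}' >/dev/null
python3 -c "
from h import *
for i in range(4): capture('side'); st()"
python3 -m crank '{"dp":[[0,0,-0.07],[0,0,0],[0,0,0],[0,0,0]],"delta_rot":[[0,0,0],[0,0,0],[0,0,0],[0,0,0]],"claw":[255,255,255,255]}' >/dev/null
python3 -c "
from h import *
for i in range(4): capture('side'); st()"
```

```text
t 16.85 cab [19.73  2.7 ] z 216.21 fx,fy,fz [-7.51 -0.02] -1.73 tq [-0.52  1.5   0.07] g 0.157
t 16.9 cab [19.71  2.71] z 216.14 fx,fy,fz [-6.88 -0.42] -2.1 tq [-0.57  1.48  0.07] g 0.155
t 16.95 cab [19.72  2.72] z 216.18 fx,fy,fz [-6.67  0.04] -2.37 tq [-0.5   1.51  0.04] g 0.158
t 17.0 cab [19.72  2.71] z 216.2 fx,fy,fz [-6.87  0.09] -2.11 tq [-0.52  1.51  0.03] g 0.157
t 17.45 cab [19.73  2.71] z 215.56 fx,fy,fz [-6.13 -0.1 ] -2.41 tq [-0.53  1.54  0.04] g 0.158
t 17.5 cab [19.73  2.69] z 215.56 fx,fy,fz [-6.62  0.22] -1.48 tq [-0.51  1.5  -0.03] g 0.16
t 17.55 cab [19.74  2.72] z 215.56 fx,fy,fz [-6.58 -0.72] -1.88 tq [-0.5   1.49  0.01] g 0.155
t 17.6 cab [19.73  2.72] z 215.54 fx,fy,fz [-5.95  0.34] -0.92 tq [-0.51  1.51  0.06] g 0.158
```

```bash
python3 -m crank '{"dp":[[0,0,-0.07],[0,0,0],[0,0,0],[0,0,0]],"delta_rot":[[0,0,0],[0,0,0],[0,0,0],[0,0,0]],"claw":[255,255,255,255]}' >/dev/null
python3 -c "
from h import *
for i in range(4): capture('side'); st()"
python3 -m crank '{"dp":[[0,0,-0.07],[0,0,0],[0,0,0],[0,0,0]],"delta_rot":[[0,0,0],[0,0,0],[0,0,0],[0,0,0]],"claw":[255,255,255,255]}' >/dev/null
python3 -c "
from h import *
for i in range(4): capture('side'); st()"
```

```text
t 18.05 cab [19.79  2.71] z 215.13 fx,fy,fz [-6.61 -0.21] -0.82 tq [-0.55  1.53  0.07] g 0.155
t 18.1 cab [19.79  2.71] z 215.13 fx,fy,fz [-6.77  0.46] -0.56 tq [-0.5   1.57  0.  ] g 0.156
t 18.15 cab [19.78  2.71] z 215.15 fx,fy,fz [-6.41  0.18] -0.48 tq [-0.5   1.52  0.1 ] g 0.156
t 18.2 cab [19.79  2.71] z 215.12 fx,fy,fz [-7.77  0.32] -1.25 tq [-0.45  1.56  0.  ] g 0.157
t 18.65 cab [19.82  2.72] z 215.0 fx,fy,fz [-7.52  0.27] 2.38 tq [-0.6   1.74  0.06] g 0.161
t 18.7 cab [19.84  2.7 ] z 215.03 fx,fy,fz [-8.02  1.49] 2.31 tq [-0.57  1.79  0.06] g 0.16
t 18.75 cab [19.85  2.65] z 215.04 fx,fy,fz [-7.67  0.54] 2.22 tq [-0.59  1.7   0.04] g 0.155
t 18.8 cab [19.83  2.69] z 215.0 fx,fy,fz [-7.89  0.54] 3.08 tq [-0.56  1.73  0.05] g 0.156
```

```bash
python3 -m crank '{"dp":[[-0.05,-0.018,0],[-0.05,-0.018,0],[-0.05,-0.018,0],[0,0,0],[0,0,0],[0,0,0]],"delta_rot":[[0,0,0],[0,0,0],[0,0,0],[0,0,0],[0,0,0],[0,0,0]],"claw":[255,255,255,255,255,255]}' >/dev/null
python3 -c "
from h import *
for i in range(4): capture('side'); st()"
python3 -m crank '{"dp":[[-0.047,-0.017,0],[0,0,0],[0,0,0],[0,0,0]],"delta_rot":[[0,0,0],[0,0,0],[0,0,0],[0,0,0]],"claw":[255,255,255,255]}' >/dev/null
python3 -c "
from h import *
for i in range(4): capture('side'); st()"
```

```text
t 19.45 cab [18.93  2.7 ] z 214.91 fx,fy,fz [-3.38 -0.04] 5.09 tq [-0.18  0.58  0.  ] g 0.157
t 19.5 cab [18.94  2.71] z 214.9 fx,fy,fz [-2.75  0.4 ] 5.99 tq [-0.26  0.6   0.07] g 0.155
t 19.55 cab [18.94  2.71] z 214.93 fx,fy,fz [-2.43  0.48] 5.14 tq [-0.23  0.6   0.08] g 0.162
t 19.6 cab [18.94  2.71] z 214.93 fx,fy,fz [-3.11 -0.97] 5.34 tq [-0.21  0.57  0.11] g 0.157
t 20.05 cab [18.52  2.7 ] z 214.9 fx,fy,fz [-2.04  0.28] 5.02 tq [-0.15  0.47  0.03] g 0.155
t 20.1 cab [18.52  2.7 ] z 214.9 fx,fy,fz [-1.85  0.52] 4.95 tq [-0.19  0.47  0.1 ] g 0.153
t 20.15 cab [18.54  2.71] z 214.9 fx,fy,fz [-1.64 -0.33] 6.15 tq [-0.21  0.47  0.08] g 0.158
t 20.2 cab [18.53  2.72] z 214.91 fx,fy,fz [-1.86 -0.49] 6.11 tq [-0.14  0.45  0.08] g 0.159
```

```bash
python3 -m crank '{"dp":[[0,0,0.06],[0,0,0],[0,0,0],[0,0,0]],"delta_rot":[[0,0,0],[0,0,0],[0,0,0],[0,0,0]],"claw":[255,255,255,255]}' >/dev/null
python3 -c "
from h import *
for i in range(4): capture('side'); st()"
python3 -m crank '{"dp":[[-0.047,-0.017,0],[0,0,0],[0,0,0],[0,0,0]],"delta_rot":[[0,0,0],[0,0,0],[0,0,0],[0,0,0]],"claw":[255,255,255,255]}' >/dev/null
python3 -c "
from h import *
for i in range(4): capture('side'); st()"
```

```text
t 20.65 cab [18.18  2.73] z 214.93 fx,fy,fz [-1.71 -0.28] 3.05 tq [-0.21  0.36  0.04] g 0.156
t 20.7 cab [18.18  2.74] z 214.91 fx,fy,fz [-1.27 -0.52] 3.88 tq [-0.23  0.32  0.03] g 0.156
t 20.75 cab [18.19  2.72] z 214.95 fx,fy,fz [-1.05 -0.77] 3.59 tq [-0.25  0.25  0.07] g 0.156
t 20.8 cab [18.16  2.76] z 214.93 fx,fy,fz [-0.6  0.2] 4.48 tq [-0.29  0.3   0.16] g 0.156
t 21.25 cab [17.58  2.75] z 214.89 fx,fy,fz [-1.71 -0.75] 4.58 tq [-0.31  0.3   0.04] g 0.156
t 21.3 cab [17.61  2.77] z 214.92 fx,fy,fz [-1.93 -0.23] 5.17 tq [-0.31  0.34  0.05] g 0.157
t 21.35 cab [17.59  2.73] z 214.9 fx,fy,fz [-1.2  -0.21] 4.33 tq [-0.3   0.34  0.02] g 0.157
t 21.4 cab [17.59  2.75] z 214.92 fx,fy,fz [-1.63 -0.01] 5.1 tq [-0.26  0.28  0.03] g 0.151
```

```bash
python3 -m crank '{"dp":[[-0.02,-0.007,0.06],[0,0,0],[0,0,0],[0,0,0]],"delta_rot":[[0,0,0],[0,0,0],[0,0,0],[0,0,0]],"claw":[255,255,255,255]}' >/dev/null
python3 -c "
from h import *
for i in range(4): capture('side'); st()"
python3 -m crank '{"dp":[[-0.02,-0.007,0.03],[0,0,0],[0,0,0],[0,0,0]],"delta_rot":[[0,0,0],[0,0,0],[0,0,0],[0,0,0]],"claw":[255,255,255,255]}' >/dev/null
python3 -c "
from h import *
for i in range(4): capture('side'); s=st()
im,d=capture('wrist'); save('w7',im)
im,d=capture('scene'); save('s7',im)
z=cv2.imread('pics/s7.png');a=cv2.resize(z[270:370,310:410],None,fx=4,fy=4,interpolation=2)
z=cv2.imread('pics/w7.png');b=cv2.resize(z[180:340,250:410],(400,400),interpolation=2);cv2.imwrite('pics/w7c.png',np.hstack([a,b]))"
```

```text
t 21.85 cab [17.2  2.8] z 214.98 fx,fy,fz [-1.77 -1.34] -0.14 tq [-0.26  0.25  0.07] g 0.16
t 21.9 cab [17.21  2.79] z 215.0 fx,fy,fz [-2.22 -1.04] 0.1 tq [-0.39  0.27 -0.02] g 0.157
t 21.95 cab [17.21  2.79] z 215.0 fx,fy,fz [-0.97 -1.59] 0.02 tq [-0.37  0.3   0.04] g 0.158
t 22.0 cab [17.21  2.81] z 215.02 fx,fy,fz [-2.48 -0.3 ] -0.28 tq [-0.43  0.25  0.09] g 0.155
t 22.45 cab [17.09  2.85] z 215.27 fx,fy,fz [ 0.35 -0.75] -4.79 tq [-0.19 -0.04  0.01] g 0.155
t 22.5 cab [17.09  2.85] z 215.33 fx,fy,fz [ 0.04 -0.37] -4.2 tq [-0.26 -0.03  0.12] g 0.157
t 22.55 cab [17.07  2.87] z 215.32 fx,fy,fz [ 0.24 -0.93] -4.62 tq [-0.16 -0.08  0.08] g 0.159
t 22.6 cab [17.07  2.88] z 215.33 fx,fy,fz [-0.28 -0.34] -4.37 tq [-0.17 -0.05  0.08] g 0.154
```

View pics/w7c.png

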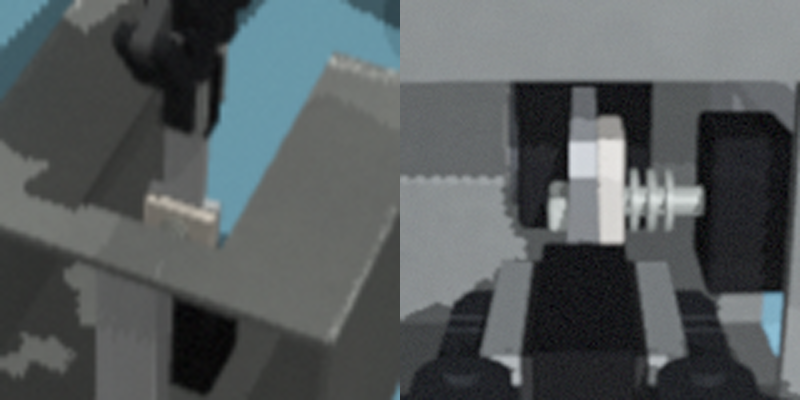

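```bash
python3 -m crank '{"dp":[[0,0,-0.04],[0,0,0],[0,0,0],[0,0,0]],"delta_rot":[[0,0,0],[0,0,0],[0,0,0],[0,0,0]],"claw":[255,255,255,255]}' >/dev/null
python3 -c "
from h import *
for i in range(4): capture('side'); st()"
```

```text
t 23.15 cab [17.12  2.85] z 215.39 fx,fy,fz [-0.81 -0.11] -3.77 tq [-0.12  0.17 -0.03] g 0.159
t 23.2 cab [17.12  2.84] z 215.39 fx,fy,fz [-1.86 -0.65] -3.98 tq [-0.24  0.21 -0.01] g 0.16
t 23.25 cab [17.12  2.86] z 215.41 fx,fy,fz [-2.12 -1.15] -4.24 tq [-0.13  0.18  0.02] g 0.158
t 23.3 cab [17.12  2.83] z 215.39 fx,fy,fz [-0.97  0.3 ] -2.55 tq [-0.13  0.22  0.08] g 0.155
```

```bash
python3 -m crank '{"dp":[[0,0,-0.05],[0,0,0],[0,0,0],[0,0,0]],"delta_rot":[[0,0,0],[0,0,0],[0,0,0],[0,0,0]],"claw":[255,255,255,255]}' >/dev/null
python3 -c "
from h import *
for i in range(4): capture('side'); st()"
python3 -m crank '{"dp":[[0,0,0],[0,0,0],[0,0,0],[0,0,0]],"delta_rot":[[0,0,0],[0,0,0],[0,0,0],[0,0,0]],"claw":[255,255,255,255]}' >/dev/null
python3 -c "
from h import *
for i in range(4): capture('side'); st()"
```

```text
t 23.75 cab [17.18  2.82] z 215.14 fx,fy,fz [-1.73  0.74] 0.83 tq [-0.1   0.47  0.02] g 0.16
t 23.8 cab [17.18  2.79] z 215.11 fx,fy,fz [-2.21 -0.52] 1.62 tq [-0.16  0.52  0.07] g 0.159
t 23.85 cab [17.19  2.8 ] z 215.12 fx,fy,fz [-2.02  0.42] 0.95 tq [-0.13  0.49  0.03] g 0.154
t 23.9 cab [17.2  2.8] z 215.11 fx,fy,fz [-2.37  1.26] 2.21 tq [-0.14  0.51  0.04] g 0.153
t 24.35 cab [17.21  2.79] z 215.01 fx,fy,fz [-3.34  0.28] 3.96 tq [-0.13  0.52  0.06] g 0.155
t 24.4 cab [17.2   2.78] z 215.01 fx,fy,fz [-1.97  0.16] 3.57 tq [-0.2   0.52  0.02] g 0.157
t 24.45 cab [17.19  2.81] z 214.98 fx,fy,fz [-2.59 -0.13] 3.71 tq [-0.15  0.55  0.06] g 0.159
t 24.5 cab [17.2   2.81] z 214.97 fx,fy,fz [-1.94  0.29] 3.31 tq [-0.12  0.53  0.04] g 0.156
```

```bash
python3 -m crank '{"dp":[[-0.02,-0.007,0.02],[0,0,0],[0,0,0],[0,0,0]],"delta_rot":[[0,0,0],[0,0,0],[0,0,0],[0,0,0]],"claw":[255,255,255,255]}' 20
python3 -c "
from h import *
for i in range(3): capture('side'); st()"
```

```text
time_s: 24.9
eef_pos: [643.3, 168.3, 215.0]
ee_rot: [0.0, 0.574, 0.819, 0.0]
force: [-0.6, -0.4, 2.0]
grip_width: 0.152
t 24.95 cab [17.06  2.8 ] z 214.97 fx,fy,fz [-0.76  0.05] 2.64 tq [0.03 0.1  0.06] g 0.156
t 25.0 cab [17.07  2.78] z 215.01 fx,fy,fz [-0.97  0.61] 2.14 tq [0.03 0.09 0.01] g 0.155
t 25.05 cab [17.06  2.81] z 215.01 fx,fy,fz [0.39 1.21] 3.06 tq [-0.02 -0.01  0.03] g 0.157
```

Seated, with almost no sideways load. Now I open gently in small steps.

```bash
python3 -m crank '{"dp":[[0,0,0],[0,0,0],[0,0,0],[0,0,0],[0,0,0],[0,0,0]],"delta_rot":[[0,0,0],[0,0,0],[0,0,0],[0,0,0],[0,0,0],[0,0,0]],"claw":[216,212,208,204,204,204]}' 20
python3 -c "
from h import *
for i in range(2): capture('side'); st()
im,d=capture('wrist'); save('w8',im)
im,d=capture('scene'); save('s8',im)
z=cv2.imread('pics/s8.png');a=cv2.resize(z[270:370,310:410],None,fx=4,fy=4,interpolation=2)
z=cv2.imread('pics/w8.png');b=cv2.resize(z[180:400,220:440],(400,400),interpolation=2);cv2.imwrite('pics/w8c.png',np.hstack([a,b]))"
```

```text
time_s: 25.65
eef_pos: [643.1, 168.3, 214.9]
ee_rot: [-0.0, 0.574, 0.819, -0.0]
force: [-0.4, -0.6, 0.1]
grip_width: 0.199
t 25.7 cab [16.9   2.83] z 214.93 fx,fy,fz [-0.19 -0.16] -0.43 tq [-0.   -0.05  0.05] g 0.2
t 25.75 cab [16.92  2.78] z 214.96 fx,fy,fz [-0.61  0.8 ] -0.5 tq [0.04 0.01 0.03] g 0.196
```

View pics/w8c.png

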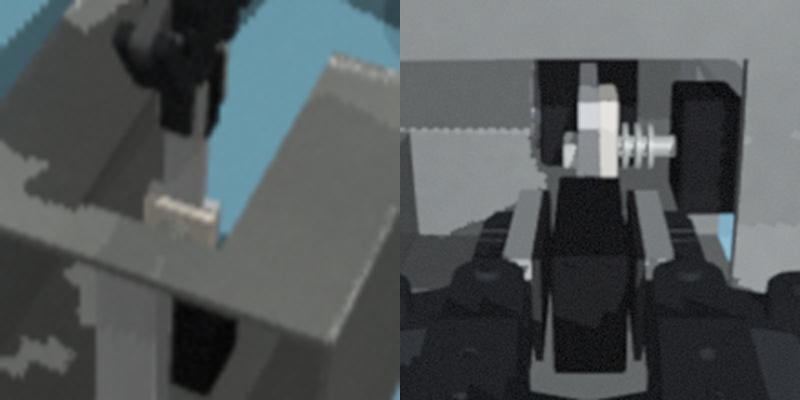

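Force is zero and the gauge hangs behind the lip at (590,130 in the crop). Next I open wider, rise clear and back off.

```bash
python3 -m crank '{"dp":[[0,0,0],[0,0,0],[0,0,0],[0,0,0],[0,0,1],[0,0,2],[0,0,3],[0,0,4],[0,0,2],[0,0,0]],"delta_rot":[[0,0,0],[0,0,0],[0,0,0],[0,0,0],[0,0,0],[0,0,0],[0,0,0],[0,0,0],[0,0,0],[0,0,0]],"claw":[190,170,150,130,120,120,120,120,120,120]}' 20
python3 -m crank '{"dp":[[-2,-1,0],[-4,-2,0],[-4,-2,0],[-4,-2,0],[-2,-1,0],[0,0,0]],"delta_rot":[[0,0,0],[0,0,0],[0,0,0],[0,0,0],[0,0,0],[0,0,0]],"claw":[120,120,120,120,120,120]}' 20
python3 - <<'E'
from h import *
s=st()
im,d=capture('wrist'); save('w9',im); np.savez('w9.npz',p=s['eef_pos'],q=s['ee_rot'],d=d)
im,d=capture('scene'); save('s9',im)
im,d=capture('side'); save('d9',im)
for c in('side','scene','wrist'):
  for t in('gauge','gauge_rim','gauge_dial','gauge_tab'): print(c,t,[(np.round(x['centre']).tolist(),round(x['p'],2)) for x in pinpoint(c,t)])
z=cv2.imread('pics/s9.png');a=cv2.resize(z[220:420,270:450],(400,444),interpolation=2)
z=cv2.imread('pics/d9.png');b=cv2.resize(z[180:380,180:360],(400,444),interpolation=2);cv2.imwrite('pics/w9c.png',np.hstack([a,b]))
E
```

```text
time_s: 26.85
eef_pos: [643.7, 168.4, 339.2]
ee_rot: [0.003, 0.574, 0.819, 0.002]
force: [0.1, -0.8, 0.1]
grip_width: 0.528
time_s: 27.45
eef_pos: [481.2, 87.6, 335.2]
ee_rot: [0.0, 0.575, 0.818, -0.0]
force: [1.3, 0.6, 0.3]
grip_width: 0.535
t 27.45 cab [-162.86  -17.95] z 335.23 fx,fy,fz [1.4  0.13] 0.29 tq [0.   0.01 0.05] g 0.535
side gauge [([373.0, 224.0], 0.56)]
side gauge_rim [([375.0, 195.0], 0.9), ([242.0, 277.0], 0.56)]
side gauge_dial [([370.0, 214.0], 0.58)]
side gauge_tab [([374.0, 170.0], 0.98), ([241.0, 252.0], 0.59)]
scene gauge [([355.0, 357.0], 0.7), ([270.0, 244.0], 0.58), ([357.0, 289.0], 0.57)]
scene gauge_rim [([358.0, 323.0], 0.9), ([263.0, 211.0], 0.87)]
scene gauge_dial [([266.0, 237.0], 0.92), ([358.0, 342.0], 0.63)]
scene gauge_tab [([264.0, 187.0], 0.76), ([357.0, 289.0], 0.56)]
wrist gauge [([470.0, 191.0], 0.8)]
wrist gauge_rim [([511.0, 201.0], 0.83)]
wrist gauge_dial [([461.0, 188.0], 0.65), ([560.0, 218.0], 0.41), ([492.0, 201.0], 0.29)]
wrist gauge_tab [([560.0, 219.0], 0.92)]
```

View pics/w9c.png

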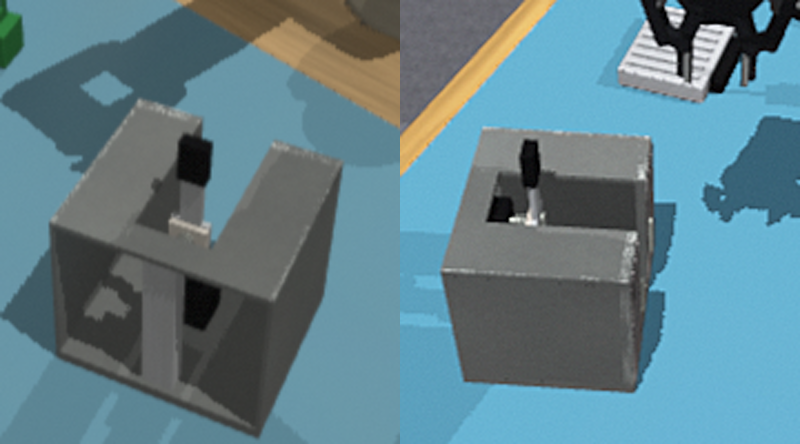

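View pics/w9.png

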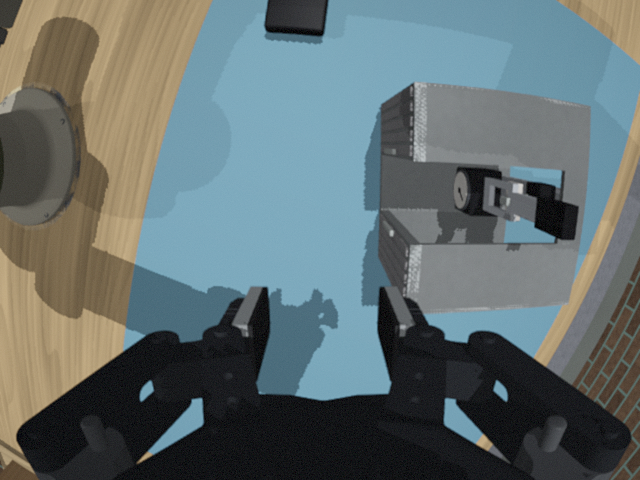

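```bash
python3 -m crank '{"dp":[[0,0,0],[0,0,0],[0,0,0],[0,0,0],[0,0,0]],"delta_rot":[[0,0,0],[0,0,0],[0,0,0],[0,0,0],[0,0,0]],"claw":[120,120,120,120,120]}'
python3 - <<'E'
from h import *
s=sense(); im,d=capture('wrist')
P=wcloud(s,d.astype(float)).reshape(-1,3);P=P[~np.isnan(P[:,0])];Q=np.c_[(P[:,:2]-CC)@RM.T,P[:,2]]
for n,lo,hi in(('tab',212,256),('neck/strap',165,205),('housing',60,105)):
    q=Q[(abs(Q[:,0]-15)<40)&(abs(Q[:,1])<32)&(Q[:,2]>lo)&(Q[:,2]<hi)];print(n,len(q),np.percentile(q,[2,50,98],axis=0).round(1).tolist())
print(finish_job()); print(s['force'])
E
```

```text
time_s: 28.7
eef_pos: [483.2, 88.3, 335.0]
ee_rot: [0.0, 0.574, 0.819, 0.0]
force: [-0.7, -0.1, 0.1]
grip_width: 0.532
tab 1516 [[10.2, -11.1, 214.0], [11.6, 2.2, 243.8], [23.8, 14.3, 254.5]]
neck/strap 541 [[14.1, -8.9, 165.1], [15.1, 1.8, 185.7], [49.2, 14.9, 204.2]]
housing 1708 [[-6.0, -24.2, 63.1], [4.5, 2.4, 95.7], [34.8, 26.3, 102.0]]
the job is handed in; nothing more can be done
None
[-0.72796436 -0.12548451  0.12185478]
```

The gauge hangs on the hook inside the cabinet with its dial facing out of the slot. I handed the job in at about 29 s of the 72 s allowed.

**What I did:**
- I gripped the tab across its 14 mm and carried the gauge through the slot.
- I pressed the bracket about 6 mm into the pad, at roughly 7 N, then lowered it behind the lip.
- The rim landed on the shank at a tool height of about 215 mm. I eased it forward against the lip, opened the fingers in small steps and backed away.

**Last checks:**
- **Forces:** tool force was near zero on release and again before handing in. The largest steady load on the hook was about 9 N (my estimate: tool force plus the gauge's weight), briefly while it was seated.
- **Position:** the wrist camera's depth puts the tab, strap and housing in one upright line, about 2 mm off the cabinet's centre line as I located it. The tab's underside is about 28 mm above the roof, within the 24 to 40 mm given.
- **Surroundings:** I saw no sign of touching the cabinet, and the green look-alike and the other items were not approached. I did not measure their positions again at the end.

**Disagreements:**
- Camera heights read 2 to 3 mm high throughout, and I corrected for that.
- In the last side picture, the networks' best matches for the gauge were the green look-alike. The scene and wrist pictures and the depth readings confirmed the real one.

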